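# Point out the toppings for the next waffle

## Robot

A 6-joint arm with a two-finger parallel gripper is mounted at the origin on a cart in front of the work surface, level with it; the furniture and walls round the work are solid. World frame = base frame: x ahead of the robot, y to its left, z up, the work surface at z = 0. Lengths are in m, angles in rad, forces in N, time in s.
With the tool pointing down it reaches from about 0.35 to 0.775 m from the base axis. Payload 7.3 kg.
Tool frame: the origin (TCP) lies between the finger pads, 19 mm behind the fingertips; this is the grasp point; z points along the fingers, y is the line along which they close (so a half turn about z gives the same grasp; the last joint's range is limited). The gripper opens to 92 mm and grips with 3 to 60 N. Pads are 19 mm wide; open, the fingers measure 130 mm over their backs; the gripper's body (75 mm by 190 mm) begins 47 mm behind the grasp point.
Start: joints at [-1.383, 0.342, 1.524, -0, 1.275, -0.146], TCP at [0.172, -0.496, 0.246] pointing down, gripper open.
Joint ranges: [-2.53, 2.53], [-0.77, 2.02], [0.04, 2.7], [-1, 4.14], [0.28, 2.66], [-3.11, 3.11]. Speed limits (rad/s): [2.57, 2.57, 3.14, 3.14, 3.14, 3.14].

## Interface

Orientations are given as a rotation vector (axis times angle).
In Python, from workcell import readout, vision, bot gives the robot as it stands.
- The arm moves only by the shell command python3 -m handwheel 'ROWS' [OPENING] [FORCE]. ROWS is JSON, a list of rows, each an object of numbers: "dx", "dy", "dz": the shift along the world's x, y, z in units of 0.03 m (1.0 is 0.03 m); "rx", "ry", "rz": the turn, a rotation vector about the world's x, y, z in units of 0.1 rad (1.0 is 0.1 rad). In form: [{"dx": .., "dy": .., "dz": .., "rx": .., "ry": .., "rz": ..}, ...]. A call has exactly 10 rows; each row shifts and turns the commanded pose from where the row before left it; what a row does not reach is not made up. A row lasts 1/12 s, in which the tool goes at most 41.7 mm and 7.16 degrees, less where a joint would pass 70% of its speed; a pose out of reach is approached as far as the arm can. A call with a number of a shift or a turn outside -1 to 1 is refused whole. A call with a gripper value outside its range is refused whole. OPENING is the opening, from 0 (shut) to 1 (fully open), set as the call begins (- or left out, the last holds). The fingers move at their own pace and stop on an object; FORCE is the grip in N (left out, the last holds). Time passes only in rows, so rows that do not move let the fingers close, or fill a call up. It gives the time, the measured TCP pose, the force, the opening and the grip force at its end, in the units of the state.
- readout.observe(): the state, without advancing time (a new reading comes with each control period).
- vision.camera(name): name is "scene" or "top" or "wrist"; returns (picture, depth): 420x560x3 uint8, blue, green, red; 420x560 float32, m along the optical axis (not along the pixel's ray), 0 where there is no reading.
- vision.calibration(name): a dict with "fx", "fy", "cx", "cy" (pixels), "camera_from_world" (4x4, takes a point from world to camera coordinates); the wrist camera has in their place "hand_eye" (4x4, takes a point from camera to tool coordinates, whose origin is the TCP and whose axes are the flange's). Camera axes: x right, y up, looking along -z (the intrinsics and any distortion apply to the point x, -y, -z); pixel columns grow to the right and rows downward; lengths in m; the calibration is good to about 2 mm. A picture is of the moment at which its call begins: read the wrist's pose just before it. calibration takes no time and is no camera call.
- bot.sign_off(): hands the job in; it is judged then, once.
The state is a dict: "t": time; "qpos": joint angles; "dq": joint speeds; "tau": joint torques, N m; "eef_pos": TCP position; "eef_rot": TCP orientation; "ft_force": force on the tool from outside, world axes, zero at the start; "torque": the same for the moment, N m; "gripper_width": finger opening in m; "gripper_force": force on a finger pad.
Only numpy, scipy, OpenCV 4.12 (cv2) and the standard library are available. Lean on these libraries where they do the work, as an engineer would, in place of code of your own. Each camera call takes 0.05 s, during which the arm holds its last target. There are 200 camera calls.

## Task

Show the pupils how the next waffle is topped: with the fingertips pointing down, point first at the glass bowl of green kiwi pieces, then at the glass bowl of orange mandarin pieces, and last at the waffle on the wooden cutting board. Each time bring the fingertips to about three centimetres above the middle of the thing and stay there for two seconds, and finish while still pointing at the waffle. Touch and move nothing, and do not dip down over the other two fruit bowls or the waffle that lies on the table behind the board.

Things in the scene. Friction and masses are not known exactly. Their poses are not given: they have to be found in the camera images.
- bowl_kiwi: small clear glass bowl heaped with green kiwi pieces, 120 mm across at the rim, 69 mm high to the top of the fruit, loose on the table; origin in the middle of its underside, z up. The four fruit bowls stand left of the board and change places from run to run; no fruit bowl stands nearer than about 130 mm, centre to centre, to another
- kiwi_top (a point): the point to point at on the kiwi bowl: over the middle of the bowl at the height of the top of the fruit, 69 mm above the table; z up
- bowl_mandarin: small clear glass bowl heaped with orange mandarin pieces, 124 mm across at the rim, 75 mm high to the top of the fruit, loose on the table; origin in the middle of its underside, z up
- mandarin_top (a point): the point to point at on the mandarin bowl: over the middle of the bowl at the height of the top of the fruit, 75 mm above the table; z up
- waffle: baked golden-brown waffle, 83 x 110 x 27 mm, lying loose and flat on the wooden cutting board; origin in the middle of its underside, z up
- waffle_top (a point): the point to point at on that waffle: the middle of its upper face, 27 mm above its underside, 43 mm above the table; z up
- board: beech cutting board, 222 x 306 x 16 mm, fixed on the table to the robot's right; origin in the middle of its underside, x along its short side, z up
- bowl_plum: not to be pointed at: small clear glass bowl heaped with dark red plum pieces, 115 mm across at the rim, 69 mm high to the top of the fruit, loose on the table; origin in the middle of its underside, z up
- plum_top (a point): over the middle of the plum bowl at the height of the top of the fruit, 69 mm above the table; z up
- bowl_banana: not to be pointed at: small clear glass bowl heaped with pale banana pieces, 126 mm across at the rim, 84 mm high to the top of the fruit, loose on the table; origin in the middle of its underside, z up
- banana_top (a point): over the middle of the banana bowl at the height of the top of the fruit, 84 mm above the table; z up
- other_waffle: not to be pointed at: baked waffle, 83 x 97 x 30 mm, lying loose on the table behind the board; origin in the middle of its underside, z up
- other_waffle_top (a point): the middle of the upper face of that other waffle, 30 mm above the table; z up
- whole_mandarin: whole orange mandarin, 62 mm across, 51 mm high, loose on the table behind the bowls, bystander; origin in the middle of its underside
- whole_egg: brown hen's egg, 44 x 57 x 43 mm, loose on the table behind the bowls, bystander; origin in the middle of its underside. Fixed bystanders, all at least 0.75 m ahead of the robot or 0.5 m to its right: oil bottle 294 mm high, milk carton 200 mm, spray can 203 mm, stoneware bowl, white sauce jug, a waffle, and the waffle iron at the back

How it is judged:
On the way, in this order (a step that is already met when the one before it is completed fails the run):
1. the fingertips point down at the kiwi bowl, just above its middle, for a second and a half (horizontal distance between the grasp point and kiwi_top below 0.035 m and z of the grasp point in the frame of kiwi_top between 0.02 and 0.08 m and angle between the grasp point's own z axis and vertical above 2.6 rad), for 1.5 s.
2. the fingertips point down at the mandarin bowl, just above its middle, for a second and a half (horizontal distance between the grasp point and mandarin_top below 0.035 m and z of the grasp point in the frame of mandarin_top between 0.02 and 0.08 m and angle between the grasp point's own z axis and vertical above 2.6 rad), for 1.5 s.
3. the fingertips point down at the waffle on the board, just above its middle, for a second and a half (horizontal distance between the grasp point and waffle_top below 0.035 m and z of the grasp point in the frame of waffle_top between 0.02 and 0.08 m and angle between the grasp point's own z axis and vertical above 2.6 rad), for 1.5 s.
At the end, for the whole second after the job is handed in: the tool still points down (within 30 degrees) at the waffle on the board, the tool point within 35 mm of its middle sideways and the fingertips about 0 to 60 mm above its top; every loose thing within 8 mm of where it started (all of step 3 and distance of each of bowl_kiwi, bowl_mandarin, bowl_plum, bowl_banana, waffle, other_waffle, whole_mandarin, whole_egg from where it was at the start of the episode below 0.008 m); the robot touches nothing.
It fails at once if the robot touches something (contact force between any of the fingers, the arm and anything else above 0.3 N).
It fails at once if a loose thing is moved or lifted by more than 8 mm (distance of any of bowl_kiwi, bowl_mandarin, bowl_plum, bowl_banana, waffle, other_waffle, whole_mandarin, whole_egg from where it was at the start of the episode above 0.008 m).
It fails at once if the tool dips down (tool point under 80 mm over its top, within 35 mm of its middle) over a thing that was not named ((horizontal distance between the grasp point and plum_top below 0.035 m and z of the grasp point in the frame of plum_top below 0.08 m) or (horizontal distance between the grasp point and banana_top below 0.035 m and z of the grasp point in the frame of banana_top below 0.08 m) or (horizontal distance between the grasp point and other_waffle_top below 0.035 m and z of the grasp point in the frame of other_waffle_top below 0.08 m)).
It also fails if it takes over 51 s, if anything falls off the work surface, if the arm or the gripper's body presses on something with over 40 N, if the wrist force passes 120 N, or if a joint passes its speed limit or range.

## Working session

There is one attempt and no reset: what is moved stays moved. The work goes in short steps, Python scripts to look and compute and a shell command to move; the robot and the scene stay as the last step left them, time stands still between calls to the robot, and variables do not carry over. Pictures are saved under pics/ and viewed, at most 10 in all, crops included, and the job is handed in when it is done.

```bash
mkdir -p pics
python3 - <<'E'
from workcell import readout, vision
import cv2, numpy as np
s=readout.observe(); print(s['t'],s['eef_pos'],s['eef_rot'],s['gripper_width'])
for n in('top','scene'):
    p,d=vision.camera(n); cv2.imwrite(f'pics/{n}.png',p); np.save(f'pics/{n}_d.npy',d); 
    c=vision.calibration(n); print(n,c)
E
```

```text
0.0 [ 0.17196333 -0.4956312   0.24484828] [-3.09640846e+00 -5.21716752e-01  5.63226931e-05] 0.09164834674958021
top {'fx': 397.38362164742466, 'fy': 397.38362164742466, 'cx': 281.24426303879227, 'cy': 206.20382360610876, 'camera_from_world': array([[ 0.01259282, -0.99990849,  0.00494338, -0.02766912],
       [ 0.99474251,  0.01302993,  0.10157536, -0.60652038],
       [-0.10163048,  0.00363827,  0.99481557, -1.22122689],
       [ 0.        ,  0.        ,  0.        ,  1.        ]])}
scene {'fx': 427.31315177227, 'fy': 427.31315177227, 'cx': 277.8277450034158, 'cy': 213.7641579176183, 'camera_from_world': array([[-0.67081722, -0.7415051 , -0.01320792,  0.41818902],
       [ 0.54418365, -0.50424997,  0.67051929, -0.38709497],
       [-0.50385357,  0.44260835,  0.74177451, -0.78980877],
       [ 0.        ,  0.        ,  0.        ,  1.        ]])}
```

View pics/top.png

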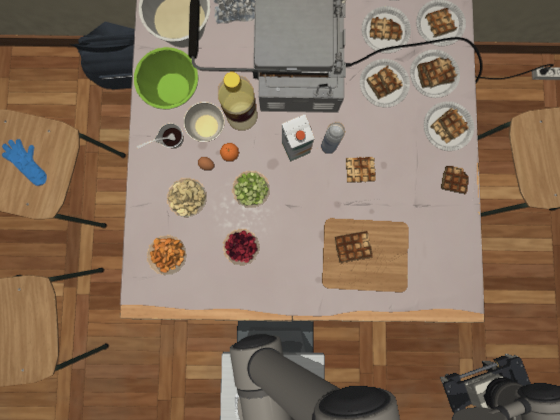

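View pics/scene.png

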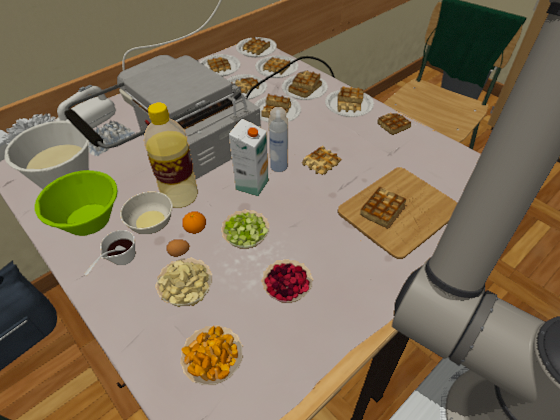

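Top view: kiwi is at about (251,189), mandarin (167,255), plum (241,247) and banana (187,198). The board waffle is at (353,247) and the other waffle at (361,169). The scene view agrees.

```bash
cat > m.py <<'E'
import numpy as np, cv2
from workcell import vision
def rays(n,uv,z=None,d=None):
    c=vision.calibration(n); T=np.linalg.inv(c['camera_from_world'])
    uv=np.atleast_2d(uv).astype(float)
    r=np.c_[(uv[:,0]-c['cx'])/c['fx'],-(uv[:,1]-c['cy'])/c['fy'],-np.ones(len(uv))]
    w=r@T[:3,:3].T
    s=(z-T[2,3])/w[:,2] if d is None else d
    return T[:3,3]+w*np.reshape(s,(-1,1))
E
python3 - <<'E'
from m import *
# name: (top px, scene px, radius px, plane z for outline, object hue test)
O=dict(kiwi=((251,189),(246,229),.069),mandarin=((167,255),(211,354),.075),plum=((241,247),(288,282),.069),banana=((187,198),(184,283),.084),waffle=((353,247),(384,207),.043),other=((361,169),(322,160),.03))
for k,(a,b,h) in O.items():
    for n,px,r in(('top',a,26),('scene',b,40)):
        im=cv2.imread(f'pics/{n}.png'); d=np.load(f'pics/{n}_d.npy')
        y,x=np.mgrid[px[1]-r:px[1]+r+1,px[0]-r:px[0]+r+1]
        P=rays(n,np.c_[x.ravel(),y.ravel()],d=d[y,x].ravel())
        base=.016 if k=='waffle' else 0
        m=(P[:,2]>base+.010)&(P[:,2]<h+.03)
        c0=rays(n,px,z=h*.8)[0]
        m&=np.hypot(*(P-c0)[:,:2].T)<.075
        Q=P[m]; rc=cv2.minAreaRect(Q[:,:2].astype(np.float32)*1000)
        hi=Q[Q[:,2]>h-.025]
        print(k,n,'click',c0[:2].round(3),'rect',np.round(rc[0]),np.round(rc[1]),'top-mean',hi[:,:2].mean(0).round(3),'zmax',np.percentile(Q[:,2],98).round(3))
E
```

```text
kiwi top click [0.657 0.075] rect [656.  76.] [118. 117.] top-mean [0.657 0.075] zmax 0.068
kiwi scene click [0.649 0.08 ] rect [659.  77.] [118. 117.] top-mean [0.655 0.08 ] zmax 0.067
mandarin top click [0.45  0.325] rect [451. 328.] [120. 136.] top-mean [0.452 0.328] zmax 0.075
mandarin scene click [0.448 0.332] rect [451. 330.] [120. 121.] top-mean [0.45  0.332] zmax 0.073
plum top click [0.477 0.102] rect [470. 104.] [123. 126.] top-mean [0.479 0.102] zmax 0.065
plum scene click [0.469 0.109] rect [480. 104.] [112. 112.] top-mean [0.478 0.105] zmax 0.064
banana top click [0.625 0.269] rect [628. 273.] [122. 125.] top-mean [0.629 0.272] zmax 0.081
banana scene click [0.614 0.281] rect [628. 276.] [123. 118.] top-mean [0.626 0.277] zmax 0.08
waffle top click [ 0.482 -0.245] rect [ 485. -246.] [ 81. 108.] top-mean [ 0.485 -0.245] zmax 0.047
waffle scene click [ 0.478 -0.241] rect [ 485. -243.] [ 80. 109.] top-mean [ 0.483 -0.239] zmax 0.045
other top click [ 0.731 -0.274] rect [ 729. -283.] [113. 129.] top-mean [ 0.729 -0.273] zmax 0.035
other scene click [ 0.725 -0.267] rect [ 730. -272.] [81. 96.] top-mean [ 0.727 -0.265] zmax 0.033
```

Run:
```python
from m import *
print(vision.calibration('wrist')['hand_eye'].round(3))
d=np.load('pics/top_d.npy'); y,x=np.mgrid[0:420,0:560]
P=rays('top',np.c_[x.ravel(),y.ravel()],d=d.ravel())
Q=P[(P[:,2]>.12)&(P[:,0]<.95)&(P[:,0]>.4)&(abs(P[:,1])<.45)]
for y0 in np.arange(-.4,.4,.04):
    q=Q[(Q[:,1]>=y0)&(Q[:,1]<y0+.04)]
    if len(q): print(y0.round(2),q[:,0].min().round(3),q[:,2].max().round(2))
print('kiwi',(np.array([.657,.077])-[.172,-.4956])/.03)
```

```text
[[-0.     0.968  0.251  0.068]
 [ 1.     0.001 -0.     0.001]
 [-0.001  0.251 -0.968 -0.139]
 [ 0.     0.     0.     1.   ]]
-0.24 0.918 0.14
-0.2 0.782 0.21
-0.16 0.785 0.21
-0.12 0.77 0.2
-0.08 0.756 0.2
-0.04 0.48 1.28
-0.0 0.917 0.15
0.04 0.864 0.24
0.08 0.852 0.3
0.12 0.853 0.3
0.16 0.888 0.21
kiwi [16.16666667 19.08666667]
```

```bash
python3 -m handwheel '[{"dx":0.54,"dy":0.64,"rz":-0.11},{"dx":0.54,"dy":0.64,"rz":-0.11},{"dx":0.54,"dy":0.64,"rz":-0.11},{"dx":0.54,"dy":0.64,"rz":-0.11},{"dx":0.54,"dy":0.64,"rz":-0.11},{"dx":0.54,"dy":0.64,"rz":-0.11},{"dx":0.54,"dy":0.64,"rz":-0.11},{"dx":0.54,"dy":0.64,"rz":-0.11},{"dx":0.54,"dy":0.64,"rz":-0.11},{"dx":0.54,"dy":0.64,"rz":-0.11}]' 0
```

```text
validation failed for argument at $[0]...
```

Every key seems to be required in each row, so I'll write all of them.

```bash
python3 -m handwheel '[{"dx":0.54,"dy":0.64,"dz":0,"rx":0,"ry":0,"rz":-0.11},{"dx":0.54,"dy":0.64,"dz":0,"rx":0,"ry":0,"rz":-0.11},{"dx":0.54,"dy":0.64,"dz":0,"rx":0,"ry":0,"rz":-0.11},{"dx":0.54,"dy":0.64,"dz":0,"rx":0,"ry":0,"rz":-0.11},{"dx":0.54,"dy":0.64,"dz":0,"rx":0,"ry":0,"rz":-0.11},{"dx":0.54,"dy":0.64,"dz":0,"rx":0,"ry":0,"rz":-0.11},{"dx":0.54,"dy":0.64,"dz":0,"rx":0,"ry":0,"rz":-0.11},{"dx":0.54,"dy":0.64,"dz":0,"rx":0,"ry":0,"rz":-0.11},{"dx":0.54,"dy":0.64,"dz":0,"rx":0,"ry":0,"rz":-0.11},{"dx":0.54,"dy":0.64,"dz":0,"rx":0,"ry":0,"rz":-0.11}]' 0
```

```text
t: 0.93
eef_pos: [0.3345, -0.3029, 0.2453]
eef_rot: [-3.122, -0.35, 0.0]
ft_force: [-0.4, -0.5, -0.2]
gripper_width: 0.0293
gripper_force: 0.0
```

```bash
python3 -m handwheel '[{"dx":0.54,"dy":0.64,"dz":0,"rx":0,"ry":0,"rz":-0.11},{"dx":0.54,"dy":0.64,"dz":0,"rx":0,"ry":0,"rz":-0.11},{"dx":0.54,"dy":0.64,"dz":0,"rx":0,"ry":0,"rz":-0.11},{"dx":0.54,"dy":0.64,"dz":0,"rx":0,"ry":0,"rz":-0.11},{"dx":0.54,"dy":0.64,"dz":0,"rx":0,"ry":0,"rz":-0.11},{"dx":0.54,"dy":0.64,"dz":0,"rx":0,"ry":0,"rz":-0.11},{"dx":0.54,"dy":0.64,"dz":0,"rx":0,"ry":0,"rz":-0.11},{"dx":0.54,"dy":0.64,"dz":0,"rx":0,"ry":0,"rz":-0.11},{"dx":0.54,"dy":0.64,"dz":0,"rx":0,"ry":0,"rz":-0.11},{"dx":0.54,"dy":0.64,"dz":0,"rx":0,"ry":0,"rz":-0.11}]'
python3 -m handwheel '[{"dx":0.54,"dy":0.64,"dz":0,"rx":0,"ry":0,"rz":-0.11},{"dx":0.54,"dy":0.64,"dz":0,"rx":0,"ry":0,"rz":-0.11},{"dx":0.54,"dy":0.64,"dz":0,"rx":0,"ry":0,"rz":-0.11},{"dx":0.54,"dy":0.64,"dz":0,"rx":0,"ry":0,"rz":-0.11},{"dx":0.54,"dy":0.64,"dz":0,"rx":0,"ry":0,"rz":-0.11},{"dx":0.54,"dy":0.64,"dz":0,"rx":0,"ry":0,"rz":-0.11},{"dx":0.54,"dy":0.64,"dz":0,"rx":0,"ry":0,"rz":-0.11},{"dx":0.54,"dy":0.64,"dz":0,"rx":0,"ry":0,"rz":-0.11},{"dx":0.54,"dy":0.64,"dz":0,"rx":0,"ry":0,"rz":-0.11},{"dx":0.54,"dy":0.64,"dz":0,"rx":0,"ry":0,"rz":-0.11}]'
```

```text
t: 1.77
eef_pos: [0.4965, -0.1108, 0.2452]
eef_rot: [-3.136, -0.178, 0.001]
ft_force: [0.5, -0.0, 0.3]
gripper_width: 0.0003
gripper_force: 0.0
t: 2.6
eef_pos: [0.6585, 0.0811, 0.2449]
eef_rot: [3.141, 0.005, -0.002]
ft_force: [0.2, -0.3, 0.2]
gripper_width: 0.0005
gripper_force: 0.0
```

```bash
python3 -m handwheel '[{"dx":0,"dy":-0.01,"dz":-0.42,"rx":0,"ry":0,"rz":0},{"dx":0,"dy":-0.01,"dz":-0.42,"rx":0,"ry":0,"rz":0},{"dx":0,"dy":-0.01,"dz":-0.42,"rx":0,"ry":0,"rz":0},{"dx":0,"dy":-0.01,"dz":-0.42,"rx":0,"ry":0,"rz":0},{"dx":0,"dy":-0.01,"dz":-0.42,"rx":0,"ry":0,"rz":0},{"dx":0,"dy":-0.01,"dz":-0.42,"rx":0,"ry":0,"rz":0},{"dx":0,"dy":-0.01,"dz":-0.42,"rx":0,"ry":0,"rz":0},{"dx":0,"dy":-0.01,"dz":-0.42,"rx":0,"ry":0,"rz":0},{"dx":0,"dy":-0.01,"dz":-0.42,"rx":0,"ry":0,"rz":0},{"dx":0,"dy":-0.01,"dz":-0.42,"rx":0,"ry":0,"rz":0}]'
for i in 1 2 3; do python3 -m handwheel '[{"dx":0,"dy":0,"dz":0,"rx":0,"ry":0,"rz":0},{"dx":0,"dy":0,"dz":0,"rx":0,"ry":0,"rz":0},{"dx":0,"dy":0,"dz":0,"rx":0,"ry":0,"rz":0},{"dx":0,"dy":0,"dz":0,"rx":0,"ry":0,"rz":0},{"dx":0,"dy":0,"dz":0,"rx":0,"ry":0,"rz":0},{"dx":0,"dy":0,"dz":0,"rx":0,"ry":0,"rz":0},{"dx":0,"dy":0,"dz":0,"rx":0,"ry":0,"rz":0},{"dx":0,"dy":0,"dz":0,"rx":0,"ry":0,"rz":0},{"dx":0,"dy":0,"dz":0,"rx":0,"ry":0,"rz":0},{"dx":0,"dy":0,"dz":0,"rx":0,"ry":0,"rz":0}]' | sed -n 1,3p; done
python3 - <<'E'
from workcell import vision
import cv2
p,d=vision.camera('scene'); cv2.imwrite('pics/kiwi_point.png',p)
E
```

```text
t: 3.43
eef_pos: [0.6577, 0.077, 0.1183]
eef_rot: [3.141, 0.006, -0.002]
ft_force: [-0.5, 1.0, -0.3]
gripper_width: 0.0006
gripper_force: 0.0
t: 4.27
eef_pos: [0.658, 0.077, 0.1196]
eef_rot: [3.141, 0.006, 0.0]
t: 5.1
eef_pos: [0.658, 0.077, 0.1195]
eef_rot: [3.141, 0.006, 0.0]
t: 5.93
eef_pos: [0.658, 0.077, 0.1195]
eef_rot: [3.141, 0.006, -0.0]
```

View pics/kiwi_point.png

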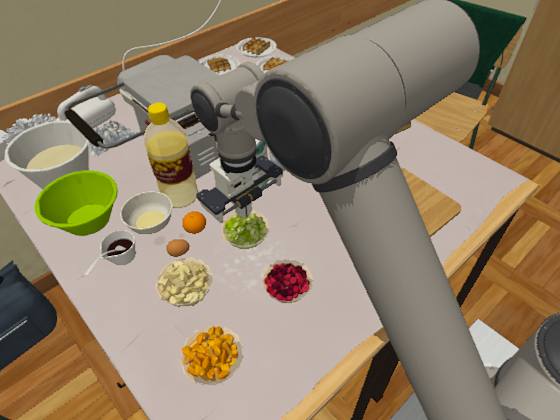

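The fingertips (about 243,212) point at the kiwi (245,230), and nothing has moved. Next I'll go up, across to the mandarin, and down.

```bash
python3 -m handwheel '[{"dx":0,"dy":0,"dz":0.42,"rx":0,"ry":0,"rz":0},{"dx":0,"dy":0,"dz":0.42,"rx":0,"ry":0,"rz":0},{"dx":0,"dy":0,"dz":0.42,"rx":0,"ry":0,"rz":0},{"dx":0,"dy":0,"dz":0.42,"rx":0,"ry":0,"rz":0},{"dx":0,"dy":0,"dz":0.42,"rx":0,"ry":0,"rz":0},{"dx":0,"dy":0,"dz":0.42,"rx":0,"ry":0,"rz":0},{"dx":0,"dy":0,"dz":0.42,"rx":0,"ry":0,"rz":0},{"dx":0,"dy":0,"dz":0.42,"rx":0,"ry":0,"rz":0},{"dx":0,"dy":0,"dz":0.42,"rx":0,"ry":0,"rz":0},{"dx":0,"dy":0,"dz":0.42,"rx":0,"ry":0,"rz":0}]'
for i in 1 2; do python3 -m handwheel '[{"dx":-0.345,"dy":0.42,"dz":0,"rx":0,"ry":0,"rz":0},{"dx":-0.345,"dy":0.42,"dz":0,"rx":0,"ry":0,"rz":0},{"dx":-0.345,"dy":0.42,"dz":0,"rx":0,"ry":0,"rz":0},{"dx":-0.345,"dy":0.42,"dz":0,"rx":0,"ry":0,"rz":0},{"dx":-0.345,"dy":0.42,"dz":0,"rx":0,"ry":0,"rz":0},{"dx":-0.345,"dy":0.42,"dz":0,"rx":0,"ry":0,"rz":0},{"dx":-0.345,"dy":0.42,"dz":0,"rx":0,"ry":0,"rz":0},{"dx":-0.345,"dy":0.42,"dz":0,"rx":0,"ry":0,"rz":0},{"dx":-0.345,"dy":0.42,"dz":0,"rx":0,"ry":0,"rz":0},{"dx":-0.345,"dy":0.42,"dz":0,"rx":0,"ry":0,"rz":0}]'; done
```

```text
t: 6.82
eef_pos: [0.658, 0.077, 0.2462]
eef_rot: [3.142, 0.006, -0.0]
ft_force: [-0.3, 0.5, -0.6]
gripper_width: 0.0007
gripper_force: 0.0
t: 7.65
eef_pos: [0.5535, 0.2042, 0.2456]
eef_rot: [3.142, 0.006, 0.0]
ft_force: [0.2, 0.7, 0.9]
gripper_width: 0.0003
gripper_force: 0.0
t: 8.48
eef_pos: [0.4498, 0.3301, 0.2456]
eef_rot: [3.142, 0.006, 0.0]
ft_force: [0.0, -0.2, 0.5]
gripper_width: 0.0003
gripper_force: 0.0
```

```bash
python3 -m handwheel '[{"dx":0,"dy":0,"dz":-0.4,"rx":0,"ry":0,"rz":0},{"dx":0,"dy":0,"dz":-0.4,"rx":0,"ry":0,"rz":0},{"dx":0,"dy":0,"dz":-0.4,"rx":0,"ry":0,"rz":0},{"dx":0,"dy":0,"dz":-0.4,"rx":0,"ry":0,"rz":0},{"dx":0,"dy":0,"dz":-0.4,"rx":0,"ry":0,"rz":0},{"dx":0,"dy":0,"dz":-0.4,"rx":0,"ry":0,"rz":0},{"dx":0,"dy":0,"dz":-0.4,"rx":0,"ry":0,"rz":0},{"dx":0,"dy":0,"dz":-0.4,"rx":0,"ry":0,"rz":0},{"dx":0,"dy":0,"dz":-0.4,"rx":0,"ry":0,"rz":0},{"dx":0,"dy":0,"dz":-0.4,"rx":0,"ry":0,"rz":0}]'
for i in 1 2 3; do python3 -m handwheel '[{"dx":0,"dy":0,"dz":0,"rx":0,"ry":0,"rz":0},{"dx":0,"dy":0,"dz":0,"rx":0,"ry":0,"rz":0},{"dx":0,"dy":0,"dz":0,"rx":0,"ry":0,"rz":0},{"dx":0,"dy":0,"dz":0,"rx":0,"ry":0,"rz":0},{"dx":0,"dy":0,"dz":0,"rx":0,"ry":0,"rz":0},{"dx":0,"dy":0,"dz":0,"rx":0,"ry":0,"rz":0},{"dx":0,"dy":0,"dz":0,"rx":0,"ry":0,"rz":0},{"dx":0,"dy":0,"dz":0,"rx":0,"ry":0,"rz":0},{"dx":0,"dy":0,"dz":0,"rx":0,"ry":0,"rz":0},{"dx":0,"dy":0,"dz":0,"rx":0,"ry":0,"rz":0}]' | sed -n 1,3p; done
python3 - <<'E'
from workcell import vision
import cv2
p,d=vision.camera('scene'); cv2.imwrite('pics/mandarin_point.png',p)
E
```

```text
t: 9.32
eef_pos: [0.4504, 0.3295, 0.1251]
eef_rot: [-3.142, -0.006, -0.0]
ft_force: [0.2, -0.2, 0.5]
gripper_width: 0.0006
gripper_force: 0.0
t: 10.15
eef_pos: [0.451, 0.329, 0.1255]
eef_rot: [3.141, 0.006, -0.0]
t: 10.98
eef_pos: [0.451, 0.3289, 0.1255]
eef_rot: [3.141, 0.006, -0.0]
t: 11.82
eef_pos: [0.451, 0.329, 0.1255]
eef_rot: [3.142, 0.006, -0.0]
```

View pics/mandarin_point.png

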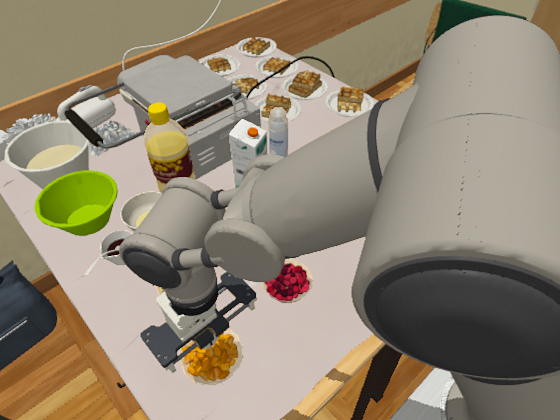

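The gripper is over the mandarin bowl (about 212,357), and the plum bowl is undisturbed. Next I'll lift and cross to the waffle.

```bash
python3 -m handwheel '[{"dx":0,"dy":0,"dz":0.4,"rx":0,"ry":0,"rz":0},{"dx":0,"dy":0,"dz":0.4,"rx":0,"ry":0,"rz":0},{"dx":0,"dy":0,"dz":0.4,"rx":0,"ry":0,"rz":0},{"dx":0,"dy":0,"dz":0.4,"rx":0,"ry":0,"rz":0},{"dx":0,"dy":0,"dz":0.4,"rx":0,"ry":0,"rz":0},{"dx":0,"dy":0,"dz":0.4,"rx":0,"ry":0,"rz":0},{"dx":0,"dy":0,"dz":0.4,"rx":0,"ry":0,"rz":0},{"dx":0,"dy":0,"dz":0.4,"rx":0,"ry":0,"rz":0},{"dx":0,"dy":0,"dz":0.4,"rx":0,"ry":0,"rz":0},{"dx":0,"dy":0,"dz":0.4,"rx":0,"ry":0,"rz":0}]'
for i in 1 2 3; do python3 -m handwheel '[{"dx":0.038,"dy":-0.637,"dz":0,"rx":0,"ry":0,"rz":0},{"dx":0.038,"dy":-0.637,"dz":0,"rx":0,"ry":0,"rz":0},{"dx":0.038,"dy":-0.637,"dz":0,"rx":0,"ry":0,"rz":0},{"dx":0.038,"dy":-0.637,"dz":0,"rx":0,"ry":0,"rz":0},{"dx":0.038,"dy":-0.637,"dz":0,"rx":0,"ry":0,"rz":0},{"dx":0.038,"dy":-0.637,"dz":0,"rx":0,"ry":0,"rz":0},{"dx":0.038,"dy":-0.637,"dz":0,"rx":0,"ry":0,"rz":0},{"dx":0.038,"dy":-0.637,"dz":0,"rx":0,"ry":0,"rz":0},{"dx":0.038,"dy":-0.637,"dz":0,"rx":0,"ry":0,"rz":0},{"dx":0.038,"dy":-0.637,"dz":0,"rx":0,"ry":0,"rz":0}]'; done
```

```text
t: 12.7
eef_pos: [0.451, 0.3289, 0.2461]
eef_rot: [3.141, 0.006, -0.0]
ft_force: [0.2, -0.4, 0.5]
gripper_width: 0.0007
gripper_force: 0.0
t: 13.53
eef_pos: [0.4623, 0.137, 0.2456]
eef_rot: [3.142, 0.006, 0.0]
ft_force: [0.0, -0.0, 0.9]
gripper_width: 0.0003
gripper_force: 0.0
t: 14.37
eef_pos: [0.4737, -0.0542, 0.2456]
eef_rot: [3.141, 0.006, 0.0]
ft_force: [0.5, 0.5, 0.7]
gripper_width: 0.0003
gripper_force: 0.0
t: 15.2
eef_pos: [0.4852, -0.2453, 0.2456]
eef_rot: [3.141, 0.006, 0.0]
ft_force: [0.0, -0.2, 0.5]
gripper_width: 0.0005
gripper_force: 0.0
```

```bash
python3 -m handwheel '[{"dx":0,"dy":0,"dz":-0.51,"rx":0,"ry":0,"rz":0},{"dx":0,"dy":0,"dz":-0.51,"rx":0,"ry":0,"rz":0},{"dx":0,"dy":0,"dz":-0.51,"rx":0,"ry":0,"rz":0},{"dx":0,"dy":0,"dz":-0.51,"rx":0,"ry":0,"rz":0},{"dx":0,"dy":0,"dz":-0.51,"rx":0,"ry":0,"rz":0},{"dx":0,"dy":0,"dz":-0.51,"rx":0,"ry":0,"rz":0},{"dx":0,"dy":0,"dz":-0.51,"rx":0,"ry":0,"rz":0},{"dx":0,"dy":0,"dz":-0.51,"rx":0,"ry":0,"rz":0},{"dx":0,"dy":0,"dz":-0.51,"rx":0,"ry":0,"rz":0},{"dx":0,"dy":0,"dz":-0.51,"rx":0,"ry":0,"rz":0}]'
for i in 1 2 3; do python3 -m handwheel '[{"dx":0,"dy":0,"dz":0,"rx":0,"ry":0,"rz":0},{"dx":0,"dy":0,"dz":0,"rx":0,"ry":0,"rz":0},{"dx":0,"dy":0,"dz":0,"rx":0,"ry":0,"rz":0},{"dx":0,"dy":0,"dz":0,"rx":0,"ry":0,"rz":0},{"dx":0,"dy":0,"dz":0,"rx":0,"ry":0,"rz":0},{"dx":0,"dy":0,"dz":0,"rx":0,"ry":0,"rz":0},{"dx":0,"dy":0,"dz":0,"rx":0,"ry":0,"rz":0},{"dx":0,"dy":0,"dz":0,"rx":0,"ry":0,"rz":0},{"dx":0,"dy":0,"dz":0,"rx":0,"ry":0,"rz":0},{"dx":0,"dy":0,"dz":0,"rx":0,"ry":0,"rz":0}]' | sed -n 1,4p; done
python3 - <<'E'
from workcell import vision
import cv2
p,d=vision.camera('wrist'); cv2.imwrite('pics/waffle_point.png',p)
E
```

```text
t: 16.03
eef_pos: [0.4852, -0.2443, 0.0919]
eef_rot: [3.141, 0.006, 0.0]
ft_force: [-0.7, 0.5, -0.4]
gripper_width: 0.0004
gripper_force: 0.0
t: 16.87
eef_pos: [0.4852, -0.2443, 0.0926]
eef_rot: [3.141, 0.006, 0.0]
ft_force: [-0.1, 0.7, -0.6]
t: 17.7
eef_pos: [0.4852, -0.2443, 0.0925]
eef_rot: [3.141, 0.006, 0.0]
ft_force: [0.2, -0.0, 0.3]
t: 18.53
eef_pos: [0.4852, -0.2443, 0.0925]
eef_rot: [3.141, 0.006, 0.0]
ft_force: [0.0, -0.2, -1.0]
```

View pics/waffle_point.png

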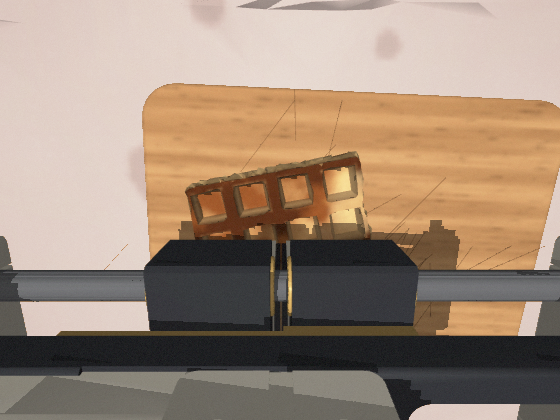

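The shut fingers (280,285) are centred over the board waffle, which spans columns 186–370, with no contact. I'll hand the job in.

```bash
python3 -c "
from workcell import bot; print(bot.sign_off())"
```

```text
the job is handed in; nothing more can be done
None
```

The arm pointed at the kiwi bowl, the mandarin bowl and then the board waffle, about 3 cm above each for about 2.5 s; I handed the job in at about 18.6 s, still over the waffle, with no sign of contact or of anything having moved, though sign-off returned no verdict.

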